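Lay the checking bar across the chainring stand

ROBOT

A 7-joint arm with a two-finger parallel gripper is mounted at the origin on the work surface. World frame = base frame: x ahead of the robot, y to its left, z up, the work surface at z = 0. Lengths are in m, angles in degrees, forces in N, time in s.
With the tool pointing down it reaches from about 0.375 to 0.925 m from the base axis. Payload 3.1 kg.
Tool frame: the origin (TCP) lies midway between the tips of the shut fingers; the grasp point (between the pads) lies 19 mm behind it; z points along the fingers, y is the direction in which the jaws open and shut (so a half turn about z gives the same grasp; the last joint's range is limited). The gripper opens to 85 mm and grips with 20 to 120 N. Pads are 22 mm wide; open, the fingers measure 114 mm over their backs; the gripper's body (76 mm by 85 mm) begins 54 mm behind the grasp point. The pads swing forward as they close: fully open they stand 13 mm farther back than shut.
Start: joints at [-82.838, 21.939, 2.515, 91.553, -1.026, 66.532, -2.859], TCP at [0.144, 0.634, 0.205] pointing down, gripper open.
Joint ranges: [-149.38, 149.38], [-23.57, 123.04], [-84.95, 90], [0, 143.3], [-89.99, 269.99], [3.08, 112.72], [-163.45, 163.45]. Speed limits (degrees/s): [159.86, 159.86, 180, 180, 180, 180, 180].

INTERFACE

Orientations are given as [roll, pitch, yaw] about the fixed x, y, z axes, in that order (R = Rz(yaw) Ry(pitch) Rx(roll)).
In Python, from workcell import bot gives the robot as it stands.
- The arm moves only by the shell command python3 -m creep 'ROWS'. ROWS is JSON, a list of rows, each a list of 5 numbers: the finger opening in mm, from 0 to 85.4, then the shift along the tool's x, y, z in mm, then the turn about the tool's z in degrees. In form: [[jaw, x, y, z, twist], ...]. A call has 1 to 10 rows; each row is the pose to reach, as a shift and turn from the pose measured when the call began, along the tool's axes at that moment; what a row does not reach only later rows make up. A row lasts 1/12 s, in which the tool goes at most 41.7 mm and 7.16 degrees, less where a joint would pass 70% of its speed; a pose out of reach is approached as far as the arm can. A call with a gripper value outside its range is refused whole. The fingers move at their own pace and stop on an object; the grip force is fixed at half the most. Time passes only in rows, so rows that repeat a pose let the fingers close. It gives the time, the measured TCP pose, the force and the opening at its end, in the units of the state.
- bot.get_obs(): the state, without advancing time (a new reading comes with each control period).
- bot.read_camera(name): name is "side" or "top" or "wrist"; returns a dict with "image" (420x560x3 uint8, red, green, blue), "intrinsics" (3x3 intrinsics, pixels), "distortion" ([k1, k2, p1, p2, k3] as OpenCV has them; the pictures are not rectified), "rvec" (rotation vector, rad) and "tvec" (3), from world to camera coordinates, as OpenCV has them; the wrist camera has in their place "tool_from_camera" (4x4, takes a point from camera to tool coordinates, whose origin is the TCP and whose axes are the flange's). Camera axes: x right, y down, z forward; pixel columns grow to the right and rows downward; lengths in m; the calibration is good to about 2 mm. A picture is of the moment at which its call begins: read the wrist's pose just before it. There is no depth.
- bot.job_done(): hands the job in, once; it reports no verdict.
The state is a dict: "t": time; "joint_positions": joint angles; "qd": joint speeds; "joint_torque": joint torques, N m; "tool_pos": TCP position; "orientation": TCP orientation; "contact_force": force on the tool from outside, world axes, zero at the start; "torque": the same for the moment, N m; "gripper_width": finger opening in m.
Only numpy, scipy, OpenCV 4.12 (cv2) and the standard library are available. Lean on these libraries where they do the work, as an engineer would, in place of code of your own. Each camera call takes 0.05 s, during which the arm holds its last target.

TASK

A chainring sits on the aluminium checking stand, ready to be checked for flatness. Lift the one steel bar that is long enough to span the stand and narrow enough to fit between the lips, by its black grip block, and lay it across the two posts: flat on both pads between the lips, about centred over the ring, and let go. Set it down gently rather than dropping it, and leave the other two bars where they lie.

Things in the scene. Friction and masses are not known exactly. Their poses are not given: they have to be found in the camera images.
- stand: Fixed aluminium stand. Origin: centre of the underside of its base (130 x 260 x 12 mm); long axis y, z up. Posts at y = -90 and +90 mm, 66 mm wide (x), 24 mm thick (y); flat pads 82 mm above the bench. Each pad has lips at its -x and +x edges, 10 mm high, 50 mm clear between. A toothed ring, 142 mm across, lies between the posts, below 75 mm. Turned up to 25 degrees either way.
- long_bar: The right bar: loose, steel, 240 mm long (x), 20 wide (y), 12 thick, 0.3 to 0.6 kg, flat on the bench. Origin: centre of its underside; z up. At its middle a black grip block, 40 mm long (x), 18 wide (y), from the bar's top (12 mm) to 48 mm above the underside; grip it across its 18 mm. Both ends are alike: either way round is right.
- short_bar: A bystander: like the right bar but only 140 mm long, too short to reach both posts; same section, grip block and axes. Not to be moved.
- wide_bar: A bystander: 240 mm long like the right bar but 60 mm wide, too wide to go between the lips; same thickness, grip block and axes. Not to be moved.
There are look-alikes about, which are no part of the job. Leave any blue or yellow look-alike of the long_bar alone.

How it is judged (in metres and radians):
At the end, for the whole second after the job is handed in: The long narrow bar lies at rest, flat (within 2 degrees) on both pads between the lips, underside 82 mm above the bench (within 4 mm), its middle within 17 mm across and 20 mm along of the stand's centre, its length within 11 degrees of the stand's long axis (x of long_bar in the frame of stand between -0.017 and 0.017 m and y of long_bar in the frame of stand between -0.02 and 0.02 m and z of long_bar in the frame of stand between 0.078 and 0.086 m and angle between the x axis of long_bar and the y axis of stand, either way round below 0.19 rad and angle between long_bar's own z axis and vertical below 0.04 rad and linear speed of long_bar below 0.02 m/s); the robot touches nothing.
It fails at once if one of the other two bars is moved by more than 30 mm (distance of any of short_bar, wide_bar from where it was at the start of the episode above 0.03 m).
It fails at once if the long bar is dropped (from more than about 20 mm) or flung: it moves faster than 0.6 m/s while not in the fingers (linear speed of long_bar above 0.6 m/s and contact force between long_bar and the fingers below 0.1 N).
It also fails if it takes over 42 s, if anything falls off the work surface, if the arm or the gripper's body presses on something with over 40 N, if the wrist force passes 120 N, or if a joint passes its speed limit or range.

## Working session

There is one attempt and no reset: what is moved stays moved. The work goes in short steps, Python scripts to look and compute and a shell command to move; the robot and the scene stay as the last step left them, time stands still between calls to the robot, and variables do not carry over. Pictures are saved under pics/ and viewed, and the job is handed in when it is done.

```bash
mkdir -p pics
python3 - <<'E'
from workcell import bot
import cv2,numpy as np
o=bot.get_obs();print(o)
for n in("side","top","wrist"):
    c=bot.read_camera(n);cv2.imwrite(f"pics/{n}0.png",c["image"][:,:,::-1])
    print({k:np.round(v,4).tolist() for k,v in c.items() if k!="image"})
E
```

```text
{'t': 0.0, 'joint_positions': array([-82.84128599,  21.99249784,   2.51097445,  91.64988614,
        -1.02606998,  66.53214115,  -2.86035559]), 'qd': array([-0.01481458, -0.01846338, -0.10009811,  0.01159228,  0.07641541,
        0.02172112, -0.029331  ]), 'joint_torque': array([ 2.61820505e-04, -4.33445370e+01,  1.02410909e+00, -2.49520236e+01,
        1.04423042e-02,  1.10711076e-02,  7.72302883e-06]), 'tool_pos': array([0.14336471, 0.63294437, 0.20407444]), 'orientation': array([-1.79848140e+02,  7.54999135e-03,  1.67241324e+02]), 'contact_force': array([0.16199265, 0.12953249, 0.0427759 ]), 'torque': array([-0.00360114, -0.02009302, -0.06751805]), 'gripper_width': 0.08517038369869019}
{'intrinsics': [[445.8663, 0.0, 280.0189], [0.0, 445.8663, 202.917], [0.0, 0.0, 1.0]], 'distortion': [-0.0273, 0.0, 0.0, 0.0, 0.0], 'rvec': [2.232, -0.1075, 0.062], 'tvec': [-0.416, 0.0172, 0.9788]}
{'intrinsics': [[386.5435, 0.0, 273.2161], [0.0, 386.5435, 206.5435], [0.0, 0.0, 1.0]], 'distortion': [-0.0578, 0.0, 0.0, 0.0, 0.0], 'rvec': [2.1573, -2.1418, 0.2026], 'tvec': [-0.0674, 0.4013, 0.9864]}
{'intrinsics': [[296.4925, 0.0, 280.6492], [0.0, 296.4925, 208.3802], [0.0, 0.0, 1.0]], 'distortion': [-0.0455, 0.0, 0.0, 0.0, 0.0], 'tool_from_camera': [[0.0004, -0.9552, -0.2958, 0.0759], [1.0, 0.0003, 0.0005, 0.0001], [-0.0004, -0.2958, 0.9552, -0.168], [0.0, 0.0, 0.0, 1.0]]}
```

View pics/side0.png

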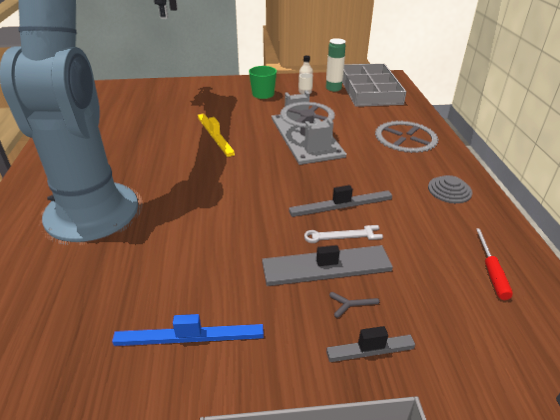

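View pics/top0.png

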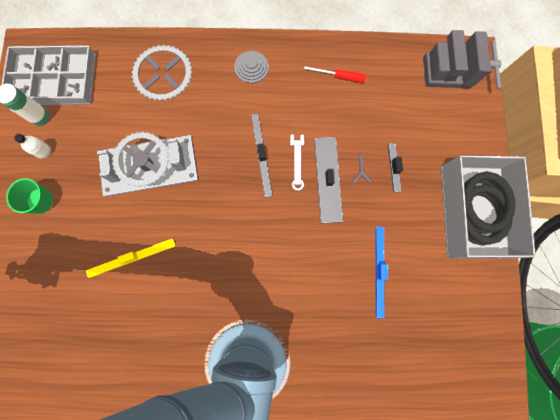

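View pics/wrist0.png

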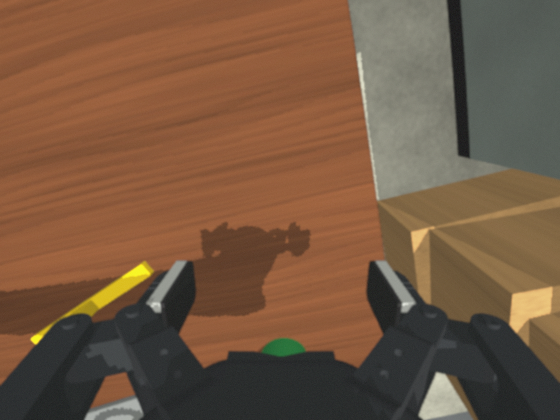

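The top view shows the long narrow grey bar at about (262,155) with its black block, the wide bar at (329,180), the short bar at (395,167) and the stand at (147,163). Next I'll zoom in on the bar and the stand.

Run:
```python
import cv2,numpy as np
t=cv2.imread("pics/top0.png");s=cv2.imread("pics/side0.png")
z=lambda im,x,y,w,h,f:cv2.resize(im[y:y+h,x:x+w],None,fx=f,fy=f,interpolation=cv2.INTER_CUBIC)
cv2.imwrite("pics/zt.png",z(t,85,105,200,110,4))
cv2.imwrite("pics/zs.png",z(s,260,85,140,135,4))
```

```text
(no output)
```

View pics/zt.png

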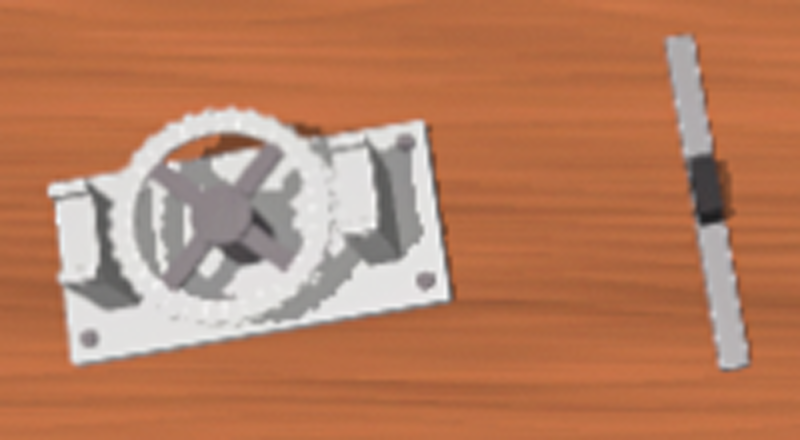

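View pics/zs.png

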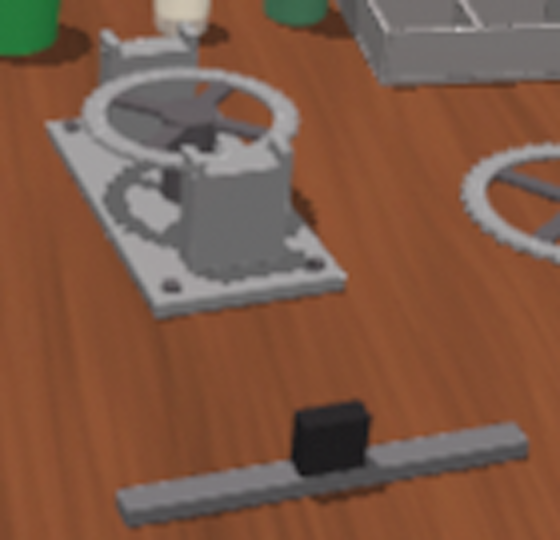

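```bash
cat > h.py <<'E'
import cv2,numpy as np
from workcell import bot
def ray(c,p,z):
    n=cv2.undistortPoints(np.array([[p]],float),c["intrinsics"],c["distortion"])[0,0]
    R=cv2.Rodrigues(np.array(c["rvec"],float))[0];t=np.array(c["tvec"],float).ravel()
    o=-R.T@t;d=R.T@np.array([n[0],n[1],1]);return o+d*(z-o[2])/d[2]
E
python3 - <<'E'
from h import *
import numpy as np
np.set_printoptions(precision=4,suppress=True)
c=bot.read_camera("top");s=bot.read_camera("side")
T=lambda x,y,z:ray(c,(85+(x-1.5)/4,105+(y-1.5)/4),z)
S=lambda x,y,z:ray(s,(260+(x-1.5)/4,85+(y-1.5)/4),z)
def ang(v):return np.degrees(np.arctan2(v[1],v[0]))
for nm,F,A,B,C in(("top",T,(425,120),(452,298),(75,364)),("side",S,(48,122),(157,307),(345,278))):
    a,b,d=[F(*q,.012) for q in(A,B,C)]
    print(nm,a,b,d,"len",np.linalg.norm(a-b),np.linalg.norm(b-d),"ang",ang(a-b),ang(b-d))
    print(" centre",(a+d)/2)
print("ring",T(225,216,.073),T(222,214,.073))
e=[T(667,38,.012),T(693,35,.012),T(720,370,.012),T(748,366,.012)]
m1=(e[0]+e[1])/2;m2=(e[2]+e[3])/2
print("bar top",m1,m2,(m1+m2)/2,np.linalg.norm(m1-m2),ang(m1-m2))
e=[S(118,490,.012),S(128,512,.012),S(519,425,.012),S(527,440,.012)]
m1=(e[0]+e[1])/2;m2=(e[2]+e[3])/2
print("bar side",m1,m2,(m1+m2)/2,np.linalg.norm(m1-m2),ang(m1-m2))
# block colour mask in top
im=c["image"].astype(int);sub=im[130:180,245:285];m=(sub.max(2)<75);ys,xs=np.nonzero(m)
print("block px",xs.mean()+245,ys.mean()+130,len(xs),ray(c,(xs.mean()+245,ys.mean()+130),.04))
o=bot.get_obs();print(o['t'],o['tool_pos'],o['orientation'])
E
```

```text
top [0.6052 0.1644 0.012 ] [0.4788 0.1408 0.012 ] [0.4308 0.3945 0.012 ] len 0.12864619113357248 0.2582686672389569 ang 10.606702655862886 -79.29761924922398
 centre [0.518  0.2795 0.012 ]
side [0.4327 0.3971 0.012 ] [0.4796 0.1393 0.012 ] [0.605  0.1628 0.012 ] len 0.2620836777786669 0.1276514921306067 ang 100.2913521245197 -169.35167810508827
 centre [0.5189 0.28   0.012 ]
ring [0.5174 0.2789 0.073 ] [0.5187 0.281  0.073 ]
bar top [ 0.6689 -0.0115  0.012 ] [ 0.4323 -0.0512  0.012 ] [ 0.5506 -0.0314  0.012 ] 0.23989855614976213 9.516225531193767
bar side [ 0.4354 -0.0516  0.012 ] [ 0.6708 -0.0104  0.012 ] [ 0.5531 -0.031   0.012 ] 0.23892034994301972 -170.09028611915627
block px 261.2142857142857 152.33673469387756 98 [ 0.5477 -0.0314  0.04  ]
0.25 [0.1435 0.6335 0.2048] [-179.9246    0.0046  167.2384]
```

```bash
cat > g.py <<'E'
import sys,numpy as np
from workcell import bot
from scipy.spatial.transform import Rotation as R
x,y,z,yaw=map(float,sys.argv[1:5])
o=bot.get_obs();r=R.from_euler('xyz',o['orientation'],degrees=True)
d=r.inv().apply(np.array([x,y,z])-o['tool_pos'])*1000
tw=-((yaw-o['orientation'][2]+180)%360-180)
print("t",round(o['t'],2),"shift",d.round(1),"twist",round(tw,1),"pos",o['tool_pos'].round(4),"rpy",o['orientation'].round(2),"q",o['joint_positions'].round(0),"F",o['contact_force'].round(1),"w",round(o['gripper_width'],4))
E
python3 g.py 0.552 -0.031 0.13 189.7
```

```text
t 0.25 shift [-545.2 -557.7   75.5] twist -22.5 pos [0.1435 0.6335 0.2048] rpy [-179.92    0.    167.24] q [-83.  22.   3.  92.  -1.  67.  -3.] F [-0.1  0.1  0.2] w 0.0856
```

```bash
python3 -m creep '[[85,-20,-20,0,-2],[85,-50,-50,0,-5],[85,-80,-80,0,-8],[85,-108,-110,0,-11],[85,-136,-140,0,-14],[85,-164,-168,0,-17],[85,-192,-197,0,-20],[85,-220,-225,0,-22],[85,-248,-254,0,-22],[85,-275,-281,0,-22]]'; python3 g.py 0.552 -0.031 0.13 189.7
```

```text
t: 1.08
tool_pos: [0.3504, 0.2964, 0.2053]
orientation: [-179.9, -0.0, -170.8]
contact_force: [0.8, -0.5, -0.5]
gripper_width: 0.085
t 1.08 shift [-146.6 -355.4   75.6] twist -0.5 pos [0.3504 0.2964 0.2053] rpy [-1.7995e+02 -1.0000e-02 -1.7079e+02] q [-58.   1.  13. 117.  -0.  62.  54.] F [ 0.8 -0.5 -0.5] w 0.085
```

```bash
python3 -m creep '[[85,-16,-38,0,0],[85,-31,-76,0,0],[85,-46,-114,10,0],[85,-62,-152,20,0],[85,-78,-190,35,0],[85,-94,-228,50,0],[85,-110,-266,60,0],[85,-125,-304,70,0],[85,-138,-335,75,0],[85,-146,-355,75,0]]'; python3 g.py 0.552 -0.031 0.13 189.7
```

```text
t: 1.92
tool_pos: [0.5521, -0.0365, 0.1294]
orientation: [-179.7, -0.1, -171.1]
contact_force: [0.3, -0.2, -0.1]
gripper_width: 0.085
t 1.92 shift [-0.8  5.4 -0.6] twist -0.8 pos [ 0.5521 -0.0365  0.1294] rpy [-1.7975e+02 -7.0000e-02 -1.7108e+02] q [-29.  18.  33. 110. -12.  55. 108.] F [ 0.3 -0.2 -0.1] w 0.085
```

```bash
python3 -m creep '[[85,0,0,0,0],[85,0,0,0,0]]' >/dev/null; python3 g.py 0.552 -0.031 0.13 189.7
python3 - <<'E'
from h import *
c=bot.read_camera("wrist");cv2.imwrite("pics/w1.png",c["image"][:,:,::-1])
E
```

```text
t 2.08 shift [-1.2  8.3 -0.8] twist -1.1 pos [ 0.5521 -0.0393  0.1292] rpy [-1.7966e+02 -1.2000e-01 -1.7137e+02] q [-28.  18.  33. 110. -12.  55. 108.] F [ 0.5 -0.5  0.4] w 0.0851
```

View pics/w1.png

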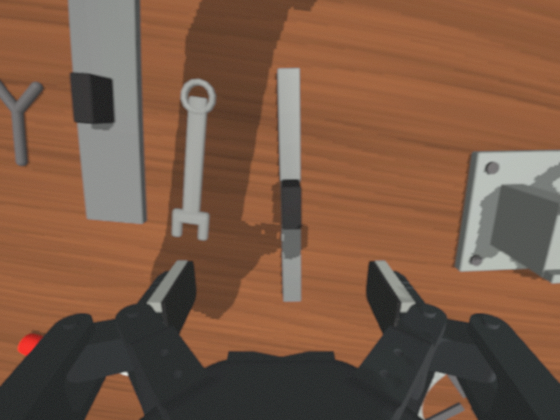

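The wrist view shows the block centred at about (290,205), with bar ends at (289,69) and (292,300). I'll cast those to world coordinates.

```bash
cat > w.py <<'E'
from h import *
from scipy.spatial.transform import Rotation as Ro
def wray(c,o,p,z):
    n=cv2.undistortPoints(np.array([[p]],float),c["intrinsics"],c["distortion"])[0,0]
    M=np.array(c["tool_from_camera"]);r=Ro.from_euler('xyz',o['orientation'],degrees=True)
    a=r.apply(M[:3,3])+o['tool_pos'];d=r.apply(M[:3,:3]@np.array([n[0],n[1],1]));return a+d*(z-a[2])/d[2]
E
python3 - <<'E'
from w import *
o=bot.get_obs();c=bot.read_camera("wrist")
a=wray(c,o,(289,69),.012);b=wray(c,o,(292,300),.012)
print(a,b,(a+b)/2,np.linalg.norm(a-b),np.degrees(np.arctan2(*(b-a)[1::-1])))
E
python3 g.py 0.5515 -0.0315 0.05 189.7
```

```text
[ 0.43469763 -0.04766368  0.012     ] [ 0.66760147 -0.00607636  0.012     ] [ 0.55114955 -0.02687002  0.012     ] 0.23658762696751048 10.124040856164225
t 2.18 shift [-0.8  3.8 79.2] twist -0.7 pos [ 0.5514 -0.0351  0.1292] rpy [-1.7982e+02 -1.3000e-01 -1.7103e+02] q [-29.  18.  33. 110. -12.  55. 108.] F [-0.4  0.9  0.1] w 0.085
```

```bash
python3 -m creep '[[60,-1,3,15,-0.7],[60,-1,4,35,-0.7],[60,-1,5,60,-0.7],[60,-1,5,80,-0.7],[60,-1,5,80,-0.7],[60,-1,5,80,-0.7]]'; python3 g.py 0.5515 -0.030 0.020 189.9
```

```text
t: 2.68
tool_pos: [0.5498, -0.0279, 0.0484]
orientation: [-179.9, -0.3, -170.1]
contact_force: [0.1, -1.1, -0.5]
gripper_width: 0.0598
t 2.68 shift [-1.4 -2.4 28.4] twist -0.0 pos [ 0.5498 -0.0279  0.0484] rpy [-179.92   -0.3  -170.13] q [-26.  25.  29. 113. -17.  46. 112.] F [ 0.1 -1.1 -0.5] w 0.0598
```

```bash
python3 -m creep '[[60,-1,-1,12,0],[60,-1,-2,24,0],[60,-1,-2,28,0],[60,-1,-2,28,0]]'; python3 g.py 0.5515 -0.030 0.020 189.9
python3 - <<'E'
from h import *
for n in("wrist","side"):
    c=bot.read_camera(n);cv2.imwrite(f"pics/{n}2.png",c["image"][:,:,::-1])
E
```

```text
t: 3.02
tool_pos: [0.5499, -0.0296, 0.0193]
orientation: [-179.9, -0.4, -170.1]
contact_force: [0.1, 0.1, 0.4]
gripper_width: 0.0596
t 3.02 shift [-1.5 -0.7 -0.7] twist -0.0 pos [ 0.5499 -0.0296  0.0193] rpy [-179.93   -0.43 -170.13] q [-25.  28.  28. 113. -18.  43. 114.] F [0.1 0.1 0.4] w 0.0596
```

View pics/wrist2.png

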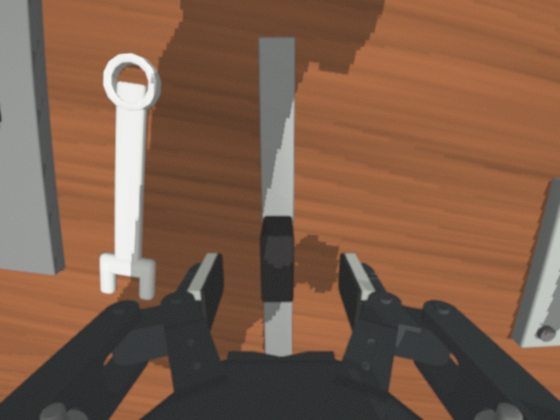

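View pics/side2.png

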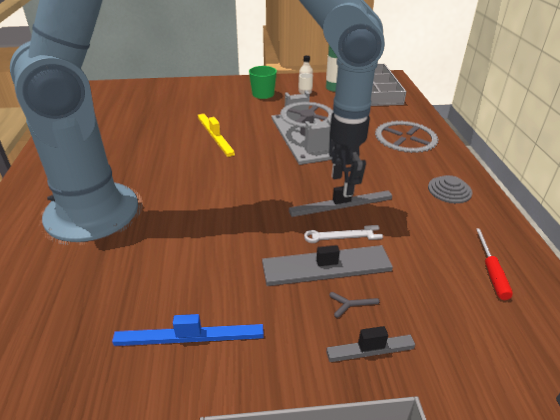

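The block (277,258) sits centred between the pads, so I'll close the gripper.

```bash
python3 -m creep '[[12,0,0,0,0],[12,0,0,0,0],[12,0,0,0,0],[12,0,0,0,0],[12,0,0,0,0],[12,0,0,0,0],[12,0,0,0,0],[12,0,0,0,0]]'; python3 g.py 0.5515 -0.030 0.16 189.9
```

```text
t: 3.78
tool_pos: [0.5516, -0.0304, 0.021]
orientation: [-179.9, -0.3, -170.2]
contact_force: [-1.1, -0.9, 5.5]
gripper_width: 0.0141
t 3.78 shift [   0.6    0.2 -139. ] twist -0.1 pos [ 0.5516 -0.0304  0.021 ] rpy [-179.89   -0.25 -170.18] q [-25.  28.  28. 113. -18.  43. 114.] F [-1.1 -0.9  5.5] w 0.0141
```

```bash
python3 -m creep '[[5,0,0,0,0],[5,0,0,0,0],[5,0,0,0,0]]'
python3 - <<'E'
from h import *
c=bot.read_camera("wrist");cv2.imwrite(f"pics/w3.png",c["image"][:,:,::-1])
c=bot.read_camera("side");cv2.imwrite(f"pics/s3.png",cv2.resize(c["image"][120:240,280:420,::-1],None,fx=5,fy=5))
E
```

```text
t: 4.03
tool_pos: [0.5515, -0.0304, 0.021]
orientation: [-179.9, -0.3, -170.2]
contact_force: [-0.5, -0.4, 3.2]
gripper_width: 0.0141
```

View pics/w3.png

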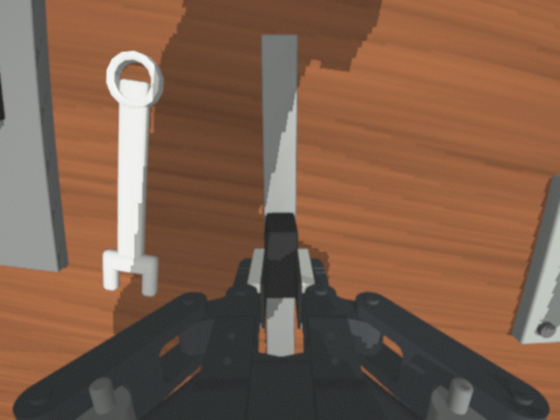

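View pics/s3.png

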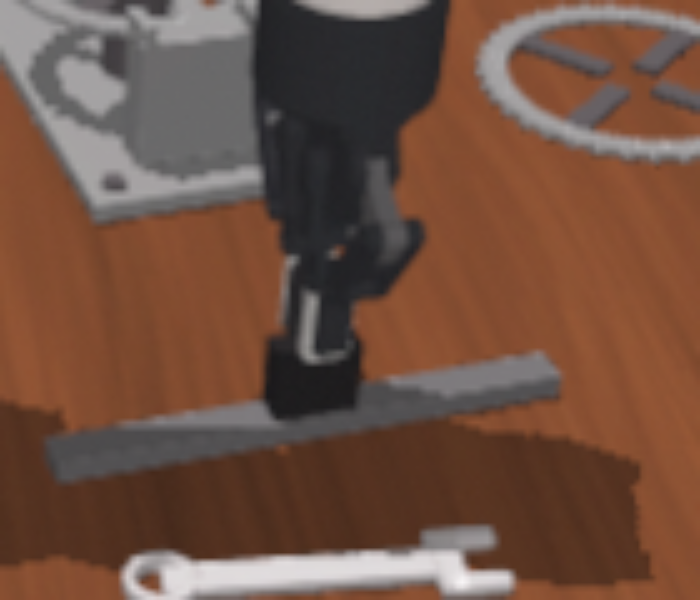

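```bash
python3 -m creep '[[5,0,0,-6,0],[5,0,0,-16,0],[5,0,0,-30,0],[5,0,0,-48,0],[5,0,0,-66,0],[5,0,0,-84,0],[5,0,0,-102,0],[5,0,0,-118,0],[5,0,0,-130,0],[5,0,0,-135,0]]'
python3 - <<'E'
from h import *
c=bot.read_camera("wrist");cv2.imwrite(f"pics/w4.png",c["image"][:,:,::-1])
c=bot.read_camera("side");cv2.imwrite(f"pics/s4.png",cv2.resize(c["image"][70:240,260:430,::-1],None,fx=3.5,fy=3.5))
E
python3 g.py 0.5185 0.28 0.155 100.5
```

```text
t: 4.97
tool_pos: [0.5528, -0.0299, 0.1578]
orientation: [-179.9, -0.1, -170.2]
contact_force: [0.1, -0.4, -4.7]
gripper_width: 0.0141
t 5.07 shift [-19.5 311.1   1.2] twist 89.3 pos [ 0.5525 -0.0299  0.1568] rpy [-1.7990e+02 -1.7000e-01 -1.7016e+02] q [-30.  16.  33. 109. -10.  58. 108.] F [-0.6  0.3 -4.2] w 0.014
```

View pics/w4.png

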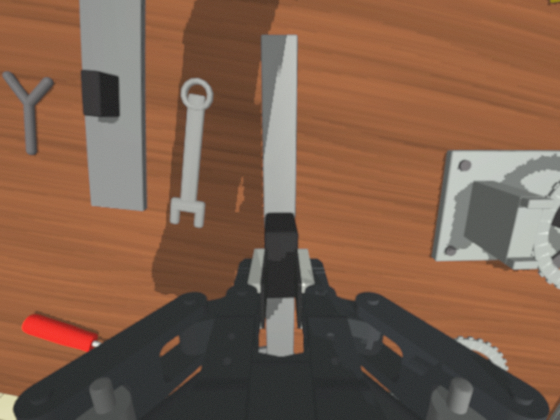

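View pics/s4.png

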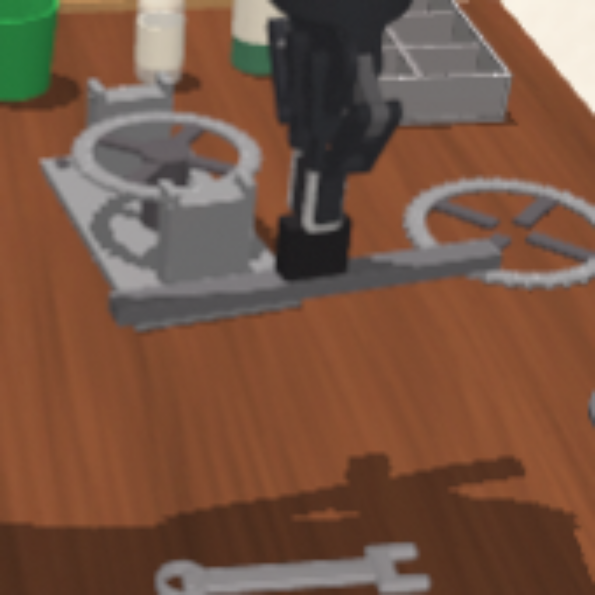

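```bash
python3 - <<'E'
from w import *
c=bot.read_camera("wrist");M=np.array(c["tool_from_camera"])
for p in((280,35.5),):
    n=cv2.undistortPoints(np.array([[p]],float),c["intrinsics"],c["distortion"])[0,0]
    a=M[:3,3];d=M[:3,:3]@np.array([n[0],n[1],1]);print(a+d*(.009-a[2])/d[2])
E
python3 -m creep '[[5,-1,10,0,5],[5,-2,28,0,11],[5,-4,50,0,17],[5,-6,74,0,24],[5,-8,98,0,30],[5,-10,122,0,37],[5,-12,146,0,43],[5,-14,170,0,50],[5,-15,192,0,56],[5,-16,212,0,62]]';python3 g.py 0.5185 0.28 0.155 100.5
```

```text
[ 1.18084146e-01 -1.04374591e-04  9.00000000e-03]
t: 5.95
tool_pos: [0.5294, 0.1834, 0.1535]
orientation: [-179.5, -0.1, 127.6]
contact_force: [0.3, 0.6, -4.0]
gripper_width: 0.0142
t 5.95 shift [83.2 50.3 -1.8] twist 27.1 pos [0.5294 0.1834 0.1535] rpy [-1.7953e+02 -1.0000e-01  1.2762e+02] q [-55.  18.  38. 108. -13.  59.  26.] F [ 0.3  0.6 -4. ] w 0.0142
```

```bash
python3 -m creep '[[5,18,11,-1,6],[5,35,21,-1,12],[5,50,31,-1,18],[5,64,40,-1,23],[5,75,46,-1,26],[5,82,50,-2,27],[5,84,50,-2,27],[5,84,50,-2,27],[5,84,50,-2,27]]';python3 g.py 0.5185 0.28 0.155 100.5
python3 - <<'E'
from h import *
for n in("wrist","side","top"):
    c=bot.read_camera(n);im=c["image"][:,:,::-1];cv2.imwrite(f"pics/{n}5.png",im)
    if n=="side":cv2.imwrite("pics/s5.png",cv2.resize(im[50:180,240:400],None,fx=4,fy=4,interpolation=2))
E
python3 g.py 0.5185 0.28 0.155 100.5
```

```text
t: 6.7
tool_pos: [0.5172, 0.2791, 0.1542]
orientation: [-179.4, 0.2, 100.6]
contact_force: [-0.6, -0.1, -3.7]
gripper_width: 0.0138
t 6.7 shift [ 0.6  1.5 -0.8] twist 0.1 pos [0.5172 0.2791 0.1542] rpy [-179.43    0.23  100.62] q [-66.  22.  41. 104. -17.  60.  -8.] F [-0.6 -0.1 -3.7] w 0.0138
t 6.85 shift [ 1.1  0.8 -0. ] twist 0.0 pos [0.5179 0.2788 0.155 ] rpy [-1.7950e+02  1.7000e-01  1.0051e+02] q [-66.  22.  41. 104. -17.  60.  -8.] F [ 0.2  0.4 -4.4] w 0.0143
```

View pics/wrist5.png

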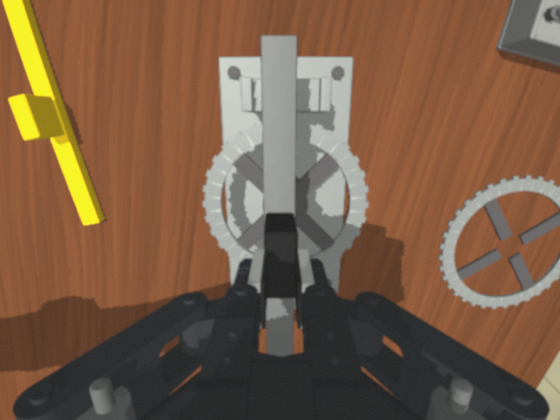

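View pics/s5.png

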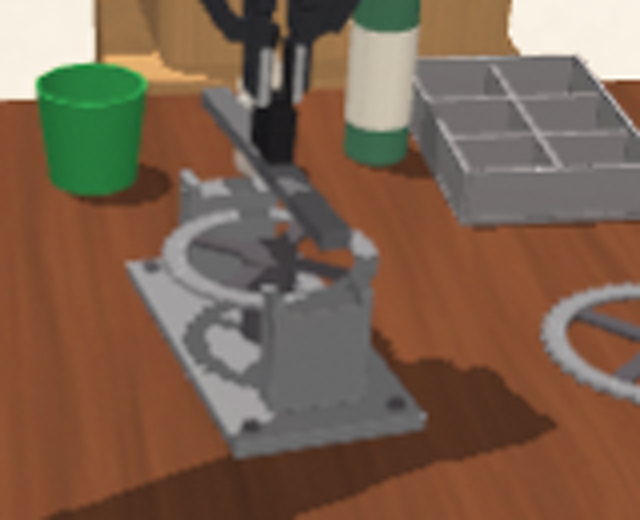

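View pics/top5.png

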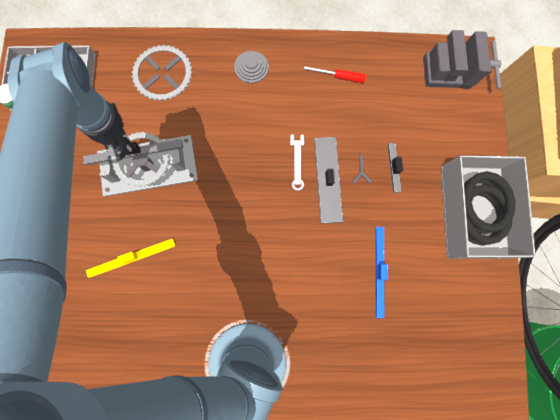

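Run:
```python
from w import *
o=bot.get_obs();c=bot.read_camera("wrist");cv2.imwrite("pics/w6.png",cv2.resize(c["image"][20:220,200:360,::-1],None,fx=3.75,fy=3,interpolation=2))
for nm,p,q,z in(("base far",(219,57),(352,57),.012),("base mid",(224,130),(348,130),.012),("base near",(231,285),(341,285),.012),("holes",(234,73),(338,73),.012),("lips",(240.5,95),(331,95),.092)):
    a=wray(c,o,p,z);b=wray(c,o,q,z);print(nm,a[:2],b[:2],(a+b)[:2]/2,np.linalg.norm(a-b))
print(o['tool_pos'],o['orientation'])
a=wray(c,o,(262,36),.146);b=wray(c,o,(297,36),.146);print("bar end",a,b,(a+b)/2)
u=np.array([np.cos(np.radians(100.5)),np.sin(np.radians(100.5))])
print("line lateral of TCP etc relative to (0.5185,.28):")
```

```text
base far [0.43435149 0.39676404] [0.55975884 0.4199809 ] [0.49705516 0.40837247] 0.12753833206706652
base mid [0.44823892 0.32967609] [0.57244879 0.35285989] [0.51034386 0.34126799] 0.12635497735563872
base near [0.47934135 0.1521128 ] [0.60901853 0.17681994] [0.54417994 0.16446637] 0.13200990322803594
holes [0.45065349 0.3850554 ] [0.54986956 0.40346073] [0.50026153 0.39425806] 0.10090878639192641
lips [0.47153045 0.3629419 ] [0.53678193 0.37507239] [0.50415619 0.36900714] 0.06636945356879756
[0.51793903 0.27879287 0.15498294] [-1.79502819e+02  1.66143833e-01  1.00507164e+02]
bar end [0.4862604  0.39265771 0.146     ] [0.50470864 0.39604631 0.146     ] [0.49548452 0.39435201 0.146     ]
line lateral of TCP etc relative to (0.5185,.28):
```

View pics/w6.png

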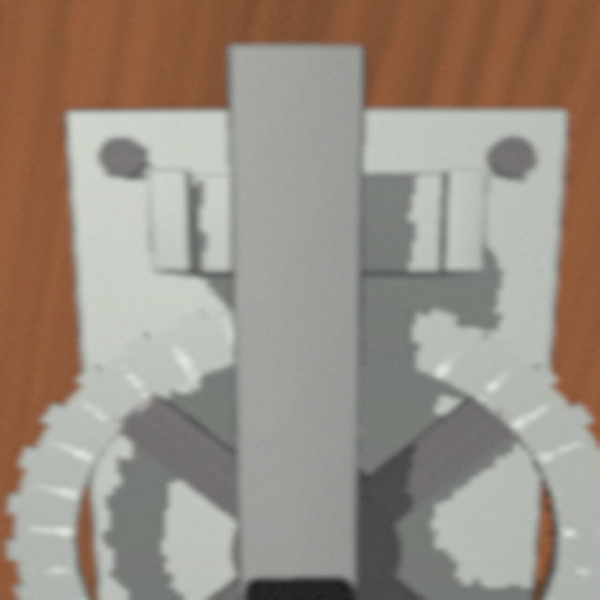

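```bash
python3 -m creep '[[5,2,1,2,0],[5,3,2,8,0],[5,4,2,16,0],[5,4,2,24,0],[5,4,2,32,0],[5,4,2,38,0],[5,4,2,42,0],[5,4,2,44,0],[5,4,2,44,0]]';python3 g.py 0.5198 0.2825 0.103 100.5
python3 - <<'E'
from h import *
for n in("wrist","side"):
    c=bot.read_camera(n);im=c["image"][:,:,::-1];cv2.imwrite(f"pics/{n}7.png",im)
    if n=="side":cv2.imwrite("pics/s7.png",cv2.resize(im[50:180,240:400],None,fx=4,fy=4,interpolation=2))
E
```

```text
t: 7.65
tool_pos: [0.5185, 0.2829, 0.1104]
orientation: [-179.5, 0.2, 100.5]
contact_force: [-0.3, 1.1, -3.8]
gripper_width: 0.0138
t 7.65 shift [-0.6  1.2  7.4] twist 0.0 pos [0.5185 0.2829 0.1104] rpy [-179.46    0.19  100.51] q [-64.  26.  39. 106. -19.  56.  -6.] F [-0.3  1.1 -3.8] w 0.0138
```

View pics/wrist7.png

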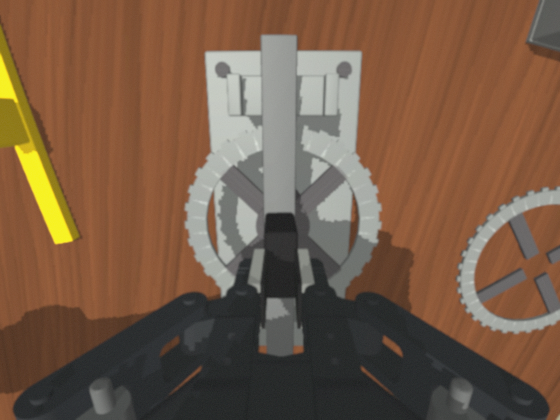

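View pics/s7.png

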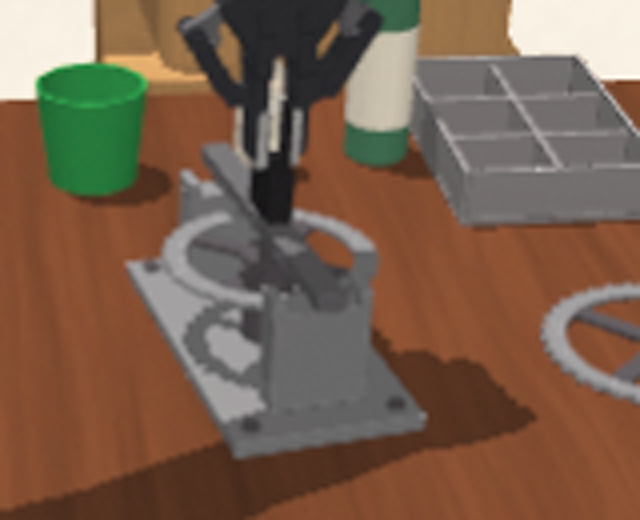

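Both views show the bar between the lips of both posts: in the wrist view the far lips are at x = 228–338 and the bar at 279. I'll shift 1 mm sideways and lower in small steps.

```bash
python3 -m creep '[[5,0,1,2,0],[5,0,1,4,0],[5,0,1,5,0],[5,0,1,5,0],[5,0,1,5,0]]';python3 g.py 0.5198 0.2825 0.103 100.5; python3 -m creep '[[5,0,0,1,0],[5,0,0,2,0],[5,0,0,2,0]]';python3 g.py 0.5198 0.2825 0.103 100.5
```

```text
t: 8.17
tool_pos: [0.5201, 0.2834, 0.1063]
orientation: [-179.5, 0.1, 100.5]
contact_force: [0.3, -0.4, -3.5]
gripper_width: 0.0139
t 8.17 shift [-0.8 -0.4  3.3] twist 0.0 pos [0.5201 0.2834 0.1063] rpy [-1.7954e+02  1.4000e-01  1.0051e+02] q [-64.  26.  39. 106. -20.  55.  -6.] F [ 0.3 -0.4 -3.5] w 0.0139
t: 8.42
tool_pos: [0.5199, 0.2833, 0.1041]
orientation: [-179.5, 0.2, 100.5]
contact_force: [-0.3, 0.2, -4.0]
gripper_width: 0.0138
t 8.42 shift [-0.8 -0.2  1.1] twist 0.0 pos [0.5199 0.2833 0.1041] rpy [-1.7952e+02  1.5000e-01  1.0052e+02] q [-64.  27.  39. 106. -20.  55.  -6.] F [-0.3  0.2 -4. ] w 0.0138
```

```bash
for i in 1; do python3 -m creep '[[5,0,0,1,0],[5,0,0,1.5,0],[5,0,0,1.5,0]]'; done; python3 -m creep '[[5,0,0,1,0],[5,0,0,1.5,0],[5,0,0,1.5,0]]'
```

```text
t: 8.67
tool_pos: [0.5202, 0.2833, 0.1033]
orientation: [-179.5, 0.1, 100.5]
contact_force: [-1.4, -0.6, 0.8]
gripper_width: 0.0142
t: 8.92
tool_pos: [0.5206, 0.2835, 0.1032]
orientation: [-179.5, 0.1, 100.5]
contact_force: [-2.8, -1.7, 6.5]
gripper_width: 0.0141
```

Fz went from −4 to +6.5 N at the predicted height, so the bar is seated. I'll release it and retreat.

```bash
python3 -m creep '[[22,0,0,0,0],[30,0,0,0,0],[40,0,0,0,0],[50,0,0,0,0],[50,0,0,0,0],[50,0,0,0,0]]'; python3 -m creep '[[50,0,0,-8,0],[50,0,0,-20,0],[50,0,0,-40,0],[50,0,0,-65,0],[50,0,0,-90,0],[50,0,0,-110,0],[50,0,0,-120,0],[50,0,0,-120,0]]'
python3 - <<'E'
from h import *
for n in("wrist","side","top"):
    c=bot.read_camera(n);im=c["image"][:,:,::-1];cv2.imwrite(f"pics/{n}8.png",im)
    if n=="side":cv2.imwrite("pics/s8.png",cv2.resize(im[50:180,240:400],None,fx=4,fy=4,interpolation=2))
E
python3 g.py 0.5198 0.2825 0.103 100.5
```

```text
t: 9.42
tool_pos: [0.5207, 0.2836, 0.1031]
orientation: [-179.6, 0.1, 100.5]
contact_force: [0.3, 0.1, -0.3]
gripper_width: 0.0502
t: 10.08
tool_pos: [0.524, 0.2848, 0.2271]
orientation: [-179.9, -0.1, 100.5]
contact_force: [0.6, -0.5, -0.4]
gripper_width: 0.0498
t 10.23 shift [ -0.7  -0.  119.1] twist -0.0 pos [0.5207 0.2836 0.2221] rpy [-1.7946e+02  1.0000e-01  1.0050e+02] q [-67.  19.  43. 100. -14.  67. -10.] F [ 0.2  0.5 -0.8] w 0.0501
```

View pics/wrist8.png

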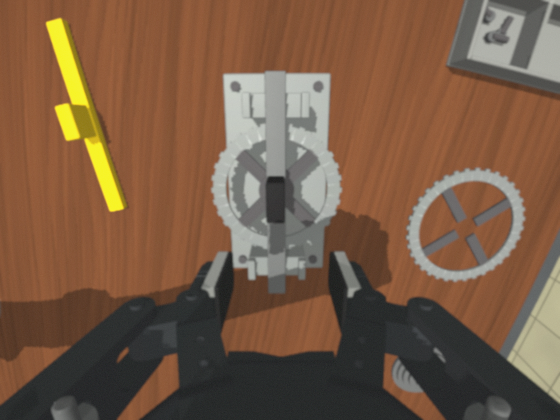

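View pics/s8.png

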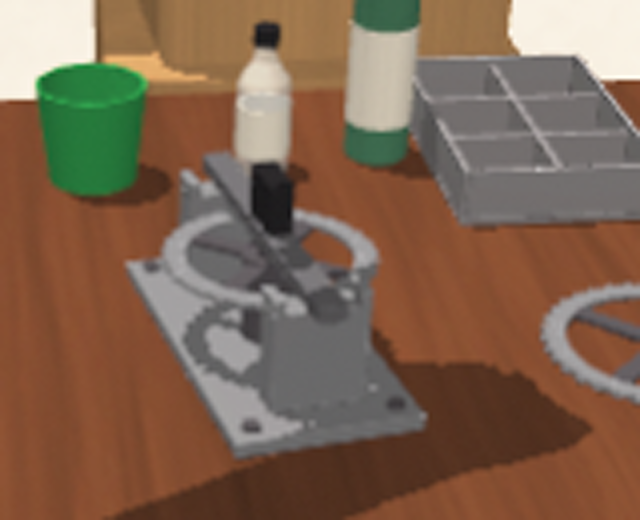

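View pics/top8.png

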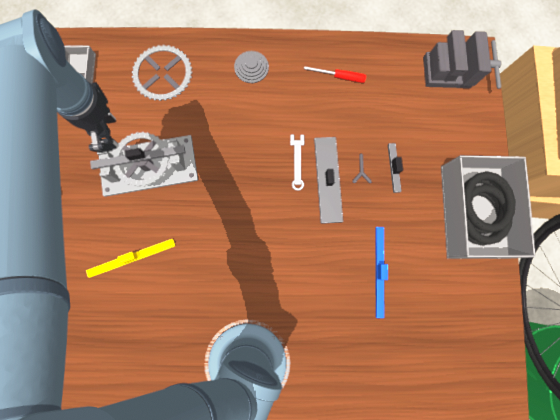

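Run:
```python
from w import *
o=bot.get_obs();c=bot.read_camera("wrist");f=lambda p,z:wray(c,o,p,z)[:2]
a=f((275.5,71.5),.094);b=f((276.5,292),.094);m=(a+b)/2;print("bar",a,b,m,np.linalg.norm(a-b))
l=(f((243,105),.092)+f((309,105),.092))/2;l2=(f((248,270),.092)+f((305.5,270),.092))/2
print("lips",l,l2,(l+l2)/2)
st=np.array([.5185,.28]);
d=lambda v:np.degrees(np.arctan2(v[1],v[0]))
print("angles",d(a-b),d(l-l2))
for s in (st,(l+l2)/2):
    u=np.array([np.cos(np.radians(100.5)),np.sin(np.radians(100.5))]);v=np.array([u[1],-u[0]])
    print("along,across mm",(m-s)@u*1e3,(m-s)@v*1e3)
```

```text
bar [0.49350071 0.39662909] [0.53601278 0.16756279] [0.51475675 0.28209594] 0.23297778250135046
lips [0.49912887 0.36773089] [0.53133823 0.1944994 ] [0.51523355 0.28111515]
angles 100.51381505682083 100.53286683100664
along,across mm 2.742999554925846 -3.298618614131743
along,across mm 1.0512619409587602 -0.2900842953982395
```

The placing is within 3 mm and 0.1° on the relative check, so I'll hand it in.

```bash
python3 -c "
from workcell import bot
print(bot.job_done())"
```

```text
the job is handed in; nothing more can be done
None
```

I gripped the long narrow bar by its black block and carried it to the stand. I lowered it in small steps until the force showed contact, at TCP 103 mm, which puts the underside at about 82 mm. Then I opened the fingers and backed off 120 mm. The job was handed in at about 10.5 s of the 42 s limit; no verdict is reported.

**Position:** In the last wrist picture the bar's middle is about 1 mm along and 0.3 mm across from the centre of the lips, and its angle matches the stand's to within 0.1°. Against my first estimate of the stand's centre from the top and side views, it is 2.7 mm along and 3.3 mm across. The two disagree by a few millimetres, but both are well inside the 20 mm and 17 mm limits.

**Flatness:** I judged this only by eye in the side view and from the contact height; I did not measure the tilt.

**Checks that disagreed:**
- The gripper read 14 mm on the 18 mm block, but the hold was steady throughout.
- The last wrist measurement gave the bar's length as 233 mm instead of 240 mm. I put this down to hand-picked pixels and pose noise.

**Other objects:** The other two bars and the look-alikes appear unmoved in the final top view.

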